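# Seat the sight cell in the clarity tester

### The job

Put the coolant sight cell upright into the well of the clarity tester with its two clear faces looking along the light path between lamp and sensor, then ease it down past the side spring until it rests fully home on the height stop inside, and let go. The stop is set to a different height each time and is not marked, so go by feel and press it home gently, never with more than about 20 N on the stop; leave the other things where they are.

Things in the scene. Friction and masses are not known exactly. Their poses are not given: they have to be found in the camera images.
- cell: Loose sight cell: upright square block 36 x 36 mm, 110 mm tall, 0.14 to 0.28 kg. Origin: centre of its underside, z up. Its lowest 5 mm is a foot 33 mm square. The +x and -x faces have clear glass panes (8 to 64 mm up); +y and -y are grey and opaque there. Either pane may face the lamp.
- cell_cap (a point): Centre of the top of the cell, 110 mm above its underside. The top 46 mm is a plain black square cap, the place to grip, on any pair of parallel faces. A thin steel line on its top runs along the cell's x, from pane to pane.
- tester: Fixed clarity tester: aluminium base 200 (x) x 90 (y) x 12 mm; in its middle a grey well block 60 x 60 mm, top at 70 mm; black finned lamp box at the -x end, grey sensor box at the +x end, joined to the block by short tubes; nothing is higher than 76 mm. Origin: centre of the underside. The light path runs along x through the well, 43 mm up.
- well_mouth (a point): Centre of the well's mouth on top of the block, 70 mm up; axes as the tester's. The well is 38 x 38 mm with a 3 mm bevel at the mouth. Its floor is a rubber-faced height stop, 37 to 55 mm below the mouth, unmeasured; on it, the cell stands 55 to 73 mm out of the well. It is stiff (15 N per mm): go slowly; where pushing suddenly takes more than the spring's drag, the cell is home.
- side_spring (a point): Tip of a sprung steel roller (20 mm across), 14 mm below the mouth, standing 3.5 mm out of the well's -y wall. It presses the cell to the +y wall with 5 to 7 N, so the cell does not sink by its own weight; pushing it down past the roller takes about 5 to 10 N all the way.
- lamp (a point): Middle of the lamp box, on the light path, 74 mm from the well's axis towards the tester's -x.
- jar: Loose bystander: clear plastic jar of screws with a red screw lid, 65 mm across, 99 mm tall. Origin: centre of its underside.
- tape_rule: Loose bystander: yellow tape measure, 74 x 71 x 36 mm. Origin: centre of its underside.
Things that resemble listed ones, but are neither listed nor needed, are in the scene too. There is more than one size of the cell; the job needs the smallest.

How it is judged:
By the outcome, as a careful person would: the job done as asked, in the order asked, and still so for the second after the job is handed in, with the robot touching nothing.
It also fails if it takes over 35 s, if anything falls off the work surface, if the arm or the gripper's body presses on something with over 40 N, if the wrist force passes 120 N, or if a joint passes its speed limit or range.

### The arm

A 6-joint arm with a two-finger parallel gripper is mounted at the origin on a cart in front of the work surface, level with it; the furniture and walls round the work are solid. World frame = base frame: x ahead of the robot, y to its left, z up, the work surface at z = 0. Lengths are in mm, angles in rad, forces in N, time in s.
With the tool pointing down it reaches from about 375 to 900 mm from the base axis. Payload 3.1 kg.
Tool frame: the origin (TCP) lies at the very end of the fingers, on their centre line; the grasp point (between the pads) lies ctrl.grasp_offset behind it (ctrl.grasp_offset is the distance from the TCP to the grasp point, in mm); z points along the fingers, y is the line along which they close (so a half turn about z gives the same grasp; the last joint's range is limited). The gripper opens to 85 mm and grips with 20 to 120 N. Pads are 22 mm wide; open, the fingers measure 114 mm over their backs; the gripper's body (76 mm by 85 mm) begins 54 mm behind the grasp point. The pads swing forward as they close: fully open they stand 13 mm farther back than shut.
Start: joints at [-1.308, 0.527, 1.433, -0, 1.181, -0.178], TCP at [266.683, -565.223, 231.31] pointing down, gripper open.
Joint ranges: [-3.08, 3.08], [-0.75, 2.2], [0.22, 2.44], [-1.43, 4.57], [0, 2.65], [-2.85, 2.85]. Speed limits (rad/s): [2.79, 2.79, 3.14, 3.14, 3.14, 3.14].

### API

Orientations are given as a rotation vector (axis times angle).
In Python, from bench import ctrl gives the robot as it stands.
- The arm moves only by the tool apply_moves, never from a script. Its argument "commands" is a list of rows, each an object with "hand": the finger opening in cm, from 0 to 8.54; "dp": the shift along the world's x, y, z in cm, a list of three; "twist": the turn about the world's z in degrees. A call has 1 to 20 rows; each row is the pose to reach, as a shift and turn from the pose commanded when the call began; what a row does not reach only later rows make up. A row lasts 1/8 s, in which the tool goes at most 62.5 mm and 10.7 degrees, less where a joint would pass 70% of its speed; a pose out of reach is approached as far as the arm can. A call with a gripper value outside its range is refused whole. The fingers move at their own pace and stop on an object; "squeeze" is the grip in N (left out, the last holds). Time passes only in rows, so rows that repeat a pose let the fingers close. It gives the time, the measured TCP pose, the force, the opening and the grip force at its end, in the units of the state.
- ctrl.get_state(): the state, without advancing time (a new reading comes with each control period).
- ctrl.get_image(name): name is "scene" or "top" or "wrist"; returns the picture (420x560x3 uint8, blue, green, red); there is no depth.
- ctrl.calibration(name): a dict with "camera_matrix" (3x3 intrinsics, pixels), "rvec" (rotation vector, rad) and "tvec" (3), from world to camera coordinates, as OpenCV has them; the wrist camera has in their place "T_tool_cam" (4x4, takes a point from camera to tool coordinates, whose origin is the TCP and whose axes are the flange's). Camera axes: x right, y down, z forward; pixel columns grow to the right and rows downward; lengths in mm; the calibration is good to about 2 mm. A picture is of the moment at which its call begins: read the wrist's pose just before it. calibration takes no time and is no camera call.
- ctrl.sign_off(): hands the job in; it is judged then, once.
The state is a dict: "t": time; "joints": joint angles; "joint_velocities": joint speeds; "joint_efforts": joint torques, N m; "tcp_pos": TCP position; "eef_rot": TCP orientation; "contact_force": force on the tool from outside, world axes, zero at the start; "ft_torque": the same for the moment, N m; "finger_gap": finger opening in mm; "grip_force": force on a finger pad.
Only numpy, scipy, OpenCV 4.12 (cv2) and the standard library are available. Lean on these libraries where they do the work, as an engineer would, in place of code of your own. Each camera call takes 0.05 s, during which the arm holds its last target. There are 200 camera calls.

## Working session

There is one attempt and no reset: what is moved stays moved. The work goes in short steps, Python scripts to look and compute and a tool call to move; the robot and the scene stay as the last step left them, time stands still between calls to the robot, and variables do not carry over. Pictures are saved under pics/ and viewed, at most 10 in all, crops included, and the job is handed in when it is done.

Besides the shell and the picture viewer there is one more tool, called after "Request:" as a command line: name --argument value ..., lists and objects as JSON in quotes. apply_moves: Moves the arm, as the interface text tells. Its arguments: {"type":"object","properties":{"commands":{"type":"array","items":{"type":"object","properties":{"hand":{"type":"number"},"dp":{"type":"array","items":{"type":"number"}},"twist":{"type":"number"}}}},"squeeze":{"type":"number"}},"required":["commands"]}

```bash
mkdir -p pics; python3 - <<'E'
from bench import ctrl
import cv2,numpy as np
s=ctrl.get_state();print(s['tcp_pos'],s['eef_rot'],s['finger_gap'],ctrl.grasp_offset)
for n in("scene","top"):
    cv2.imwrite(f"pics/{n}0.png",ctrl.get_image(n))
    c=ctrl.calibration(n);print(n,c)
print(ctrl.calibration("wrist"))
E
```

```text
[ 266.49227503 -564.53688115  230.33085915] [-3.06345145e+00 -6.86334322e-01  1.50171619e-04] 85.15878746755294 18.700000000000003
scene {'camera_matrix': array([[491.01031662,   0.        , 283.25508223],
       [  0.        , 491.01031662, 205.02983073],
       [  0.        ,   0.        ,   1.        ]]), 'rvec': array([ 0.904351  , -2.38722185,  1.23857969]), 'tvec': array([247.30400193, 389.14837337, 677.51159053])}
top {'camera_matrix': array([[407.33726802,   0.        , 275.6009762 ],
       [  0.        , 407.33726802, 214.86217643],
       [  0.        ,   0.        ,   1.        ]]), 'rvec': array([ 2.14518888, -2.14411152,  0.18451182]), 'tvec': array([-225.68739253,  557.20054972,  870.65502962])}
{'camera_matrix': array([[310.98015125,   0.        , 275.20389222],
       [  0.        , 310.98015125, 207.03564196],
       [  0.        ,   0.        ,   1.        ]]), 'T_tool_cam': array([[-8.33632567e-04, -9.49722575e-01, -3.13091577e-01,
         7.90004554e+01],
       [ 9.99999651e-01, -7.74245805e-04, -3.14008946e-04,
         2.84429694e-01],
       [ 5.58115449e-05, -3.13091730e-01,  9.49722889e-01,
        -1.42011262e+02],
       [ 0.00000000e+00,  0.00000000e+00,  0.00000000e+00,
         1.00000000e+00]])}
```

View pics/top0.png

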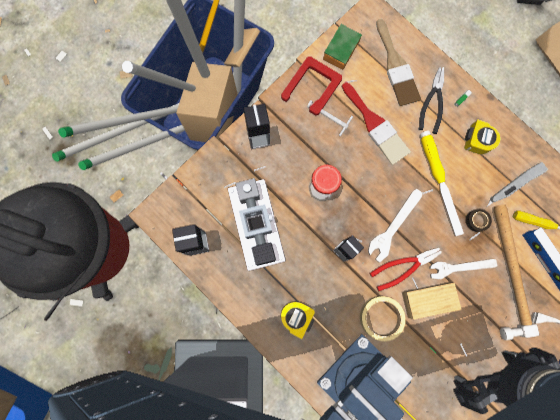

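View pics/scene0.png

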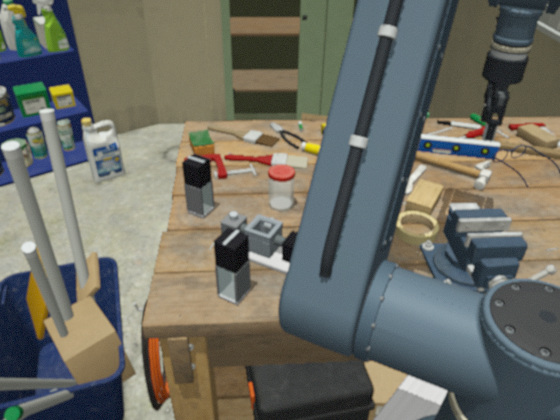

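The top view shows three cell-like blocks: A at (257,120), B at (188,238) and C at (348,247). The tester is at (256,223), the jar at (326,180) and the tape at (297,318). I'll check all three blocks in one close crop.

```bash
cat > h.py <<'E'
from bench import ctrl
import cv2,numpy as np
def cam(n,st=None):
    c=ctrl.calibration(n);K=c['camera_matrix']
    if n=='wrist':
        T=np.eye(4);T[:3,:3]=cv2.Rodrigues(np.array(st['eef_rot'],float))[0];T[:3,3]=st['tcp_pos']
        M=T@c['T_tool_cam'];return K,M[:3,:3],M[:3,3]
    R=cv2.Rodrigues(c['rvec'])[0];return K,R.T,-R.T@c['tvec']
def onz(C,px,z):
    K,R,o=C;px=np.atleast_2d(px).astype(float)
    d=np.c_[px,np.ones(len(px))]@np.linalg.inv(K).T@R.T
    return o+d*((z-o[2])/d[:,2])[:,None]
E
python3 - <<'E'
from h import *
im=cv2.imread('pics/top0.png');C=cam('top')
print(C[2])
P=[]
for u,v in[(257,120),(188,238),(348,247),(256,223)]:
    for z in (0,70,110,130): print((u,v),z,onz(C,(u,v),z)[0].round())
    P.append(cv2.resize(im[v-35:v+35,u-45:u+45],None,fx=4.4,fy=4.2,interpolation=cv2.INTER_CUBIC))
cv2.imwrite('pics/crop1.png',np.vstack([np.hstack(P[:2]),np.hstack(P[2:])]))
E
```

```text
[ 412.46502393 -213.59819869  950.62918423]
(257, 120) 0 [ 800. -180.    0.]
(257, 120) 70 [ 772. -183.   70.]
(257, 120) 110 [ 755. -184.  110.]
(257, 120) 130 [ 747. -185.  130.]
(188, 238) 0 [510. -21.   0.]
(188, 238) 70 [502. -35.  70.]
(188, 238) 110 [498. -44. 110.]
(188, 238) 130 [496. -48. 130.]
(348, 247) 0 [ 489. -395.    0.]
(348, 247) 70 [ 483. -382.   70.]
(348, 247) 110 [ 480. -374.  110.]
(348, 247) 130 [ 478. -371.  130.]
(256, 223) 0 [ 545. -180.    0.]
(256, 223) 70 [ 535. -182.   70.]
(256, 223) 110 [ 530. -184.  110.]
(256, 223) 130 [ 527. -184.  130.]
```

View pics/crop1.png

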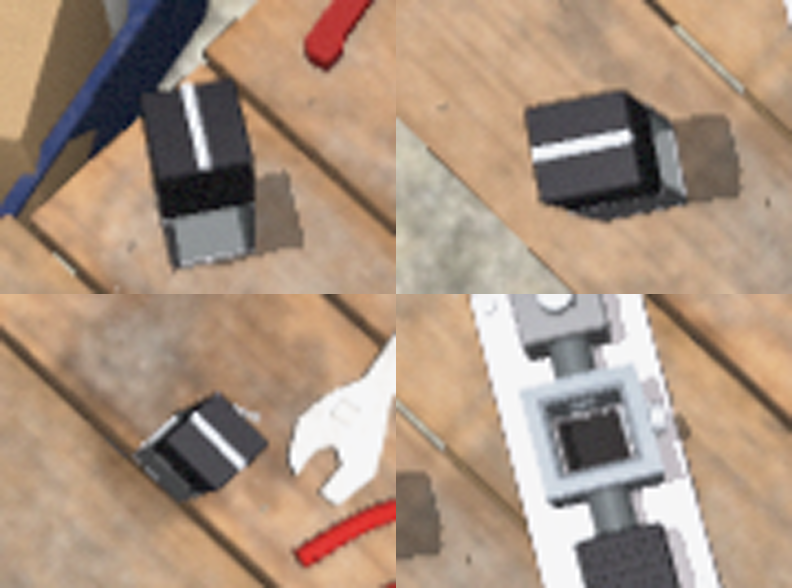

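Scaled to its 110 mm height, A's cap is about 44 mm wide, B's about 45 mm and C's about 34 mm. So C at (348,247) is the smallest, and it's the one I want. The tester's lamp is the black finned box at (263,250), so tester +x points up in the image. I'll hover over C next.

Request:
apply_moves --commands '[{"dp": [5, 5, 1], "twist": 0, "hand": 8.5}, {"dp": [9, 9, 1], "twist": 0, "hand": 8.5}, {"dp": [13, 12.5, 1], "twist": 0, "hand": 8.5}, {"dp": [17, 16, 1], "twist": 0, "hand": 8.5}, {"dp": [21, 19, 1], "twist": 0, "hand": 8.5}, {"dp": [21, 19, 1], "twist": 0, "hand": 8.5}, {"dp": [21, 19, 1], "twist": 0, "hand": 8.5}, {"dp": [21, 19, 1], "twist": 0, "hand": 8.5}]'

```text
t: 1.1
tcp_pos: [475.6, -376.1, 241.1]
eef_rot: [-3.066, -0.684, 0.001]
contact_force: [0.1, -0.1, -0.5]
finger_gap: 84.8
grip_force: 0.0
```

```bash
python3 - <<'E'
from h import *
import json
s=ctrl.get_state();im=ctrl.get_image('wrist');cv2.imwrite('pics/w1.png',im)
json.dump({k:list(map(float,s[k])) for k in('tcp_pos','eef_rot')},open('w1.json','w'))
print(s['t'],s['tcp_pos'],s['eef_rot'],s['joints'],s['contact_force'],s['ft_torque'])
E
```

```text
1.1 [ 475.6247181  -376.14416179  241.08999556] [-3.06591921e+00 -6.84058416e-01  9.00924433e-04] [-8.53039539e-01  4.91750761e-01  1.46993825e+00 -3.96226261e-04
  1.18043044e+00  2.78864924e-01] [ 0.10554695 -0.05035957 -0.54348882] [-0.0256513   0.01828766 -0.00206991]
```

View pics/w1.png

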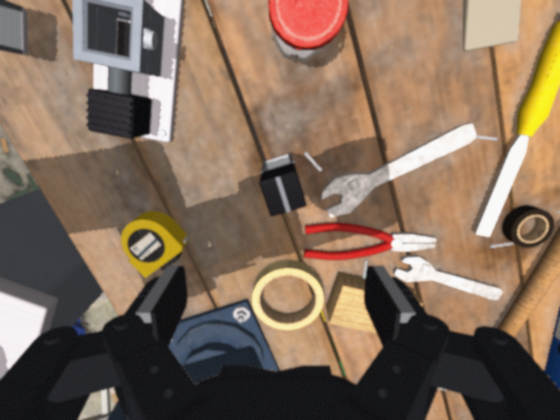

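The wrist view shows cell C's cap at (283,187) with its steel line, the tester at upper left with the well mouth near (108,28), the jar at (308,18) and the tape at (150,242). I'll crop the cap to get its edges.

```bash
python3 - <<'E'
from h import *
im=cv2.imread('pics/w1.png')
a=cv2.resize(im[145:225,243:323],None,fx=7,fy=7,interpolation=cv2.INTER_CUBIC)
a=cv2.convertScaleAbs(a,alpha=1.8,beta=20)
cv2.imwrite('pics/c2.png',a)
E
```

```text
(no output)
```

View pics/c2.png

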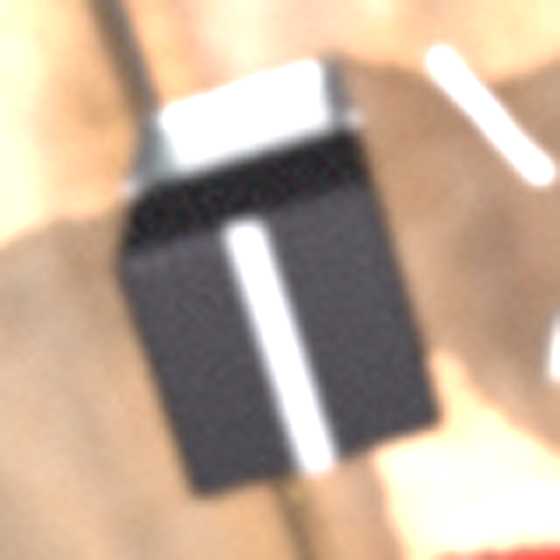

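The cap top's corners in the crop are (122,262), (370,182), (438,422) and (195,492). The bright pane lies at the end of the steel line, as described.

```bash
python3 - <<'E'
from h import *
import json
st=json.load(open('w1.json'));W=cam('wrist',st);T=cam('top')
def ang(d): return np.degrees(np.arctan2(d[1],d[0]))
q=np.array([(122,262),(370,182),(438,422),(195,492)])/7-.4+[243,145]
P=onz(W,q,110);print(P.round(1));print('ctr',P.mean(0),[np.linalg.norm(P[i]-P[(i+1)%4]).round(1) for i in range(4)])
l=onz(W,np.array([(245,228),(318,468)])/7-.4+[243,145],110);print('line ang',ang(l[0]-l[1]),'edge',ang(P[1]-P[2]),ang(P[0]-P[3]))
# same from top crop
q=np.array([(215,395-294),(268,440-294),(225,490-294),(170,437-294)])/[4.4,4.2]+[348-45,247-35]
Q=onz(T,q,110);print('top ctr',Q.mean(0))
# tester block top from top camera crop panel 4 (offset 396,294)
q=(np.array([(519,391),(641,367),(666,476),(548,506)])-[396,294])/[4.4,4.2]+[256-45,223-35]
B=onz(T,q,70);print(B.round(1),B.mean(0),[np.linalg.norm(B[i]-B[(i+1)%4]).round(1) for i in range(4)],ang(B[0]-B[3]),ang(B[1]-B[2]))
R=cv2.Rodrigues(np.array(st['eef_rot']))[0];print('tool x',ang(R[:2,0]),'tool y',ang(R[:2,1]))
E
```

```text
[[ 481.3 -358.5  110. ]
 [ 504.2 -382.8  110. ]
 [ 479.3 -405.1  110. ]
 [ 456.8 -380.3  110. ]]
ctr [ 480.39774031 -381.69005872  110.        ] [np.float64(33.4), np.float64(33.5), np.float64(33.5), np.float64(32.8)]
line ang 41.82837584399048 edge 41.8002053411731 41.496301848858536
top ctr [ 480.23330368 -384.47187261  110.        ]
[[ 561.7 -144.8   70. ]
 [ 574.5 -205.5   70. ]
 [ 517.1 -218.    70. ]
 [ 501.5 -159.9   70. ]] [ 538.70447335 -182.0680707    70.        ] [np.float64(62.0), np.float64(58.7), np.float64(60.2), np.float64(62.0)] 14.082309393395391 12.317277825275022
tool x 25.155301542791364 tool y -64.84471001247326
```

Request:
apply_moves --commands '[{"dp": [0.45, -0.6, 0], "twist": 8.5, "hand": 8.5}, {"dp": [0.45, -0.6, -3], "twist": 16.5, "hand": 8.5}, {"dp": [0.45, -0.6, -6], "twist": 16.5, "hand": 8.5}, {"dp": [0.45, -0.6, -10], "twist": 16.5, "hand": 8.5}, {"dp": [0.45, -0.6, -14], "twist": 16.5, "hand": 8.5}, {"dp": [0.45, -0.6, -16], "twist": 16.5, "hand": 8.5}, {"dp": [0.45, -0.6, -17.1], "twist": 16.5, "hand": 8.5}, {"dp": [0.45, -0.6, -17.1], "twist": 16.5, "hand": 8.5}, {"dp": [0.45, -0.6, -17.1], "twist": 16.5, "hand": 6}, {"dp": [0.45, -0.6, -17.1], "twist": 16.5, "hand": 4.5}, {"dp": [0.45, -0.6, -17.1], "twist": 16.5, "hand": 3}, {"dp": [0.45, -0.6, -17.1], "twist": 16.5, "hand": 2.5}, {"dp": [0.45, -0.6, -17.1], "twist": 16.5, "hand": 2.5}, {"dp": [0.45, -0.6, -17.1], "twist": 16.5, "hand": 2.5}]' --squeeze 50

```text
t: 2.9
tcp_pos: [481.5, -381.5, 71.3]
eef_rot: [2.934, 1.119, 0.001]
contact_force: [-0.8, 0.6, 5.9]
finger_gap: 35.4
grip_force: 50.3
```

Request:
apply_moves --commands '[{"dp": [0, 0, 3], "twist": 0, "hand": 2.5}, {"dp": [0, 0, 8], "twist": 0, "hand": 2.5}, {"dp": [0, 0, 13], "twist": 0, "hand": 2.5}, {"dp": [0, 3, 17], "twist": -8, "hand": 2.5}, {"dp": [0.3, 7, 17], "twist": -16, "hand": 2.5}, {"dp": [0.5, 11.5, 17], "twist": -24, "hand": 2.5}, {"dp": [0.7, 16, 17], "twist": -28.5, "hand": 2.5}, {"dp": [0.7, 19, 17], "twist": -28.5, "hand": 2.5}, {"dp": [0.7, 19, 17], "twist": -28.5, "hand": 2.5}, {"dp": [0.7, 19, 17], "twist": -28.5, "hand": 2.5}, {"dp": [0.7, 19, 17], "twist": -28.5, "hand": 2.5}, {"dp": [0.7, 19, 17], "twist": -28.5, "hand": 2.5}]'

```text
t: 4.4
tcp_pos: [488.2, -192.2, 240.2]
eef_rot: [3.121, 0.361, -0.0]
contact_force: [-0.3, -0.2, -2.7]
finger_gap: 35.4
grip_force: 50.8
```

```bash
python3 - <<'E'
from h import *
import json
s=ctrl.get_state();im=ctrl.get_image('wrist');cv2.imwrite('pics/w2.png',im)
json.dump({k:list(map(float,s[k])) for k in('tcp_pos','eef_rot')},open('w2.json','w'))
print(s['t'],s['tcp_pos'],s['eef_rot'],s['contact_force'],s['ft_torque'],s['finger_gap'])
cv2.imwrite('pics/w2b.png',cv2.resize(im,(800,600),interpolation=cv2.INTER_CUBIC))
E
```

```text
4.4 [ 488.20224489 -192.16825919  240.15562691] [ 3.12073644e+00  3.60568558e-01 -4.49357289e-05] [-0.29693988 -0.21000959 -2.72367669] [ 0.03728895  0.00446668 -0.01141274] 35.35603000690972
```

View pics/w2b.png

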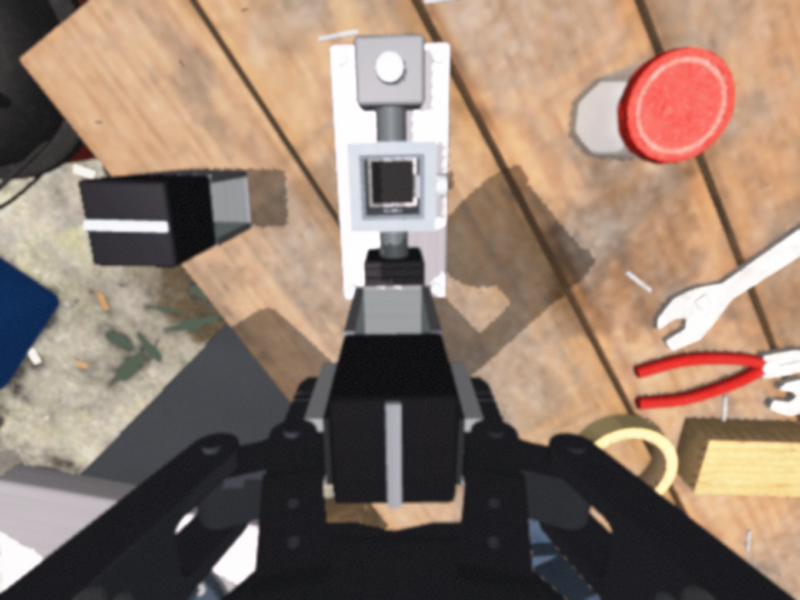

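The held cell's cap is at about (395,450), with its line straight up the image. The tester's block top is at about (394,187) on the 800-wide picture. I'll crop both for corners.

```bash
python3 - <<'E'
from h import *
im=cv2.imread('pics/w2.png')
f=lambda x,y,w,k:cv2.convertScaleAbs(cv2.resize(im[y:y+w,x:x+w],(400,400),interpolation=cv2.INTER_CUBIC),alpha=k)
cv2.imwrite('pics/c3.png',np.hstack([f(236,91,80,.9),f(216,220,140,2.2)]))
E
```

```text
(no output)
```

View pics/c3.png

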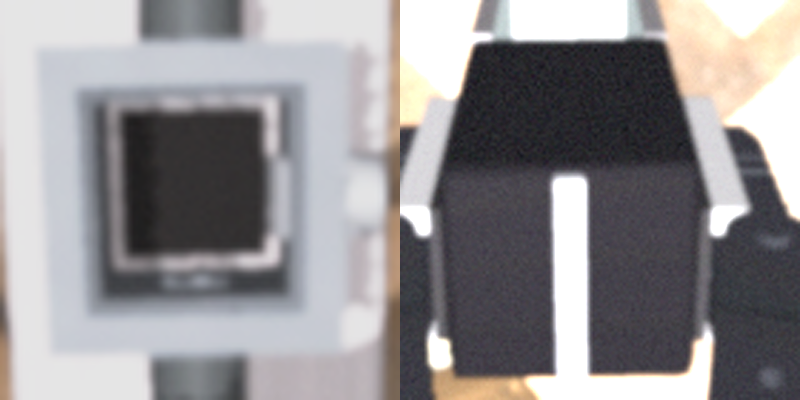

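```bash
python3 - <<'E'
from h import *
import json
st=json.load(open('w2.json'));W=cam('wrist',st);T=cam('top')
ang=lambda d: np.degrees(np.arctan2(d[1],d[0]))
def go(q,z):
    P=onz(W,q,z);print(P[:,:2].round(1).tolist(),'ctr',P.mean(0).round(1),[np.linalg.norm(P[i]-P[(i+1)%4]).round(1) for i in range(4)],'x ang',ang(P[0]-P[3]).round(2),ang(P[1]-P[2]).round(2),'y',(ang(P[0]-P[1])-90).round(2),(ang(P[3]-P[2])-90).round(2));return P.mean(0)
b=go(np.array([(38,50),(346,44),(352,350),(52,354)])/5-.4+[236,91],70)
m=go(np.array([(78,92),(304,84),(306,308),(90,315)])/5-.4+[236,91],70)
c=go((np.array([(440,167),(692,167),(690,373),(453,375)])-[400,0])/2.857-.3+[216,220],279)
# long-axis: sensor knob/base edges: base corners not needed
l=onz(W,(np.array([(570,178),(572,375)])-[400,0])/2.857+[216,220],279);print('line',ang(l[0]-l[1]))
R=cv2.Rodrigues(np.array(st['eef_rot']))[0];print('tool x',ang(R[:2,0]))
for p in (b,m): print('cap->well',p-c,'tcp->well',p-st['tcp_pos'])
print('cap in tool',R.T@(c-st['tcp_pos']))
# base plate edges via white mask
im=cv2.imread('pics/w2.png');
for x0,y0,x1,y1 in[(333,45,345,297),(449,45,441,297)]:
    p=onz(W,np.array([(x0,y0),(x1,y1)])*.7,12);print('base edge',ang(p[0]-p[1]),p[:,:2].round(1).tolist())
E
```

```text
[[561.9, -144.3], [576.2, -201.0], [520.1, -217.1], [505.6, -158.4]] ctr [ 540.9 -180.2   70. ] [np.float64(58.5), np.float64(58.3), np.float64(60.5), np.float64(58.0)] x ang 14.08 16.03 y 14.19 13.9
[[556.1, -153.2], [567.4, -195.0], [526.2, -206.0], [515.0, -164.2]] ctr [ 541.2 -179.6   70. ] [np.float64(43.3), np.float64(42.6), np.float64(43.2), np.float64(42.6)] x ang 14.98 14.89 y 15.07 14.98
[[500.8, -172.1], [508.3, -204.5], [475.7, -213.3], [467.5, -180.1]] ctr [ 488.1 -192.5  279. ] [np.float64(33.3), np.float64(33.8), np.float64(34.2), np.float64(34.2)] x ang 13.65 15.11 y 13.13 13.73
line 13.659296387313143
tool x 13.181412513672466
cap->well [  52.87529453   12.33053092 -209.        ] tcp->well [  52.74468223   11.97435787 -170.15562691]
cap->well [  53.10607369   12.90280842 -209.        ] tcp->well [  52.97546138   12.54663536 -170.15562691]
cap in tool [ -0.20991977   0.32055453 -38.84433572]
base edge 13.778014896295414 [[626.6, -114.7], [435.8, -161.5]]
base edge 13.340312762618776 [[646.1, -198.3], [454.9, -243.6]]
```

Request:
apply_moves --commands '[{"dp": [2.5, 0.6, 0], "twist": 0.8, "hand": 2.5}, {"dp": [5.3, 1.25, 0], "twist": 0.8, "hand": 2.5}, {"dp": [5.3, 1.25, -3], "twist": 0.8, "hand": 2.5}, {"dp": [5.3, 1.25, -6], "twist": 0.8, "hand": 2.5}, {"dp": [5.3, 1.25, -8.2], "twist": 0.8, "hand": 2.5}, {"dp": [5.3, 1.25, -9.2], "twist": 0.8, "hand": 2.5}, {"dp": [5.3, 1.25, -9.5], "twist": 0.8, "hand": 2.5}, {"dp": [5.3, 1.25, -9.5], "twist": 0.8, "hand": 2.5}, {"dp": [5.3, 1.25, -9.5], "twist": 0.8, "hand": 2.5}]'

```text
t: 5.58
tcp_pos: [541.8, -179.1, 146.2]
eef_rot: [3.117, 0.384, 0.003]
contact_force: [0.5, 1.3, -2.9]
finger_gap: 35.7
grip_force: 50.7
```

```bash
python3 - <<'E'
from h import *
s=ctrl.get_state();im=ctrl.get_image('wrist');print(s['t'],s['tcp_pos'],s['contact_force'],s['ft_torque'])
cv2.imwrite('pics/w3.png',cv2.resize(im[120:330,140:420],(800,600),interpolation=cv2.INTER_CUBIC))
E
```

```text
5.575 [ 541.79747556 -179.09344439  146.2379737 ] [ 0.47422439  1.30333292 -2.88127438] [ 0.01879037 -0.00436846 -0.00550483]
```

View pics/w3.png

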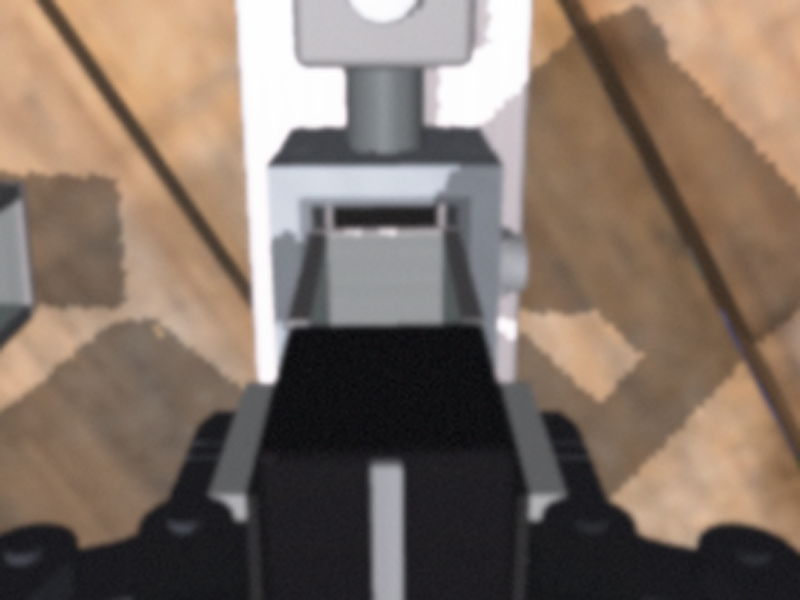

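The cell hangs centred over the mouth: foot centre is at about x=387 and block centre about x=384. I'll ease it in.

Request:
apply_moves --commands '[{"dp": [0, 0, -0.2], "twist": 0, "hand": 2.5}, {"dp": [0, 0, -0.4], "twist": 0, "hand": 2.5}, {"dp": [0, 0, -0.6], "twist": 0, "hand": 2.5}, {"dp": [0, 0, -0.8], "twist": 0, "hand": 2.5}, {"dp": [0, 0, -1.0], "twist": 0, "hand": 2.5}, {"dp": [0, 0, -1.2], "twist": 0, "hand": 2.5}, {"dp": [0, 0, -1.2], "twist": 0, "hand": 2.5}]'

```text
t: 6.5
tcp_pos: [541.6, -178.9, 133.4]
eef_rot: [3.118, 0.384, 0.002]
contact_force: [1.4, -0.8, -3.3]
finger_gap: 35.4
grip_force: 50.8
```

Request:
apply_moves --commands '[{"dp": [0, 0, -0.15], "twist": 0, "hand": 2.5}, {"dp": [0, 0, -0.3], "twist": 0, "hand": 2.5}, {"dp": [0, 0, -0.45], "twist": 0, "hand": 2.5}, {"dp": [0, 0, -0.6], "twist": 0, "hand": 2.5}, {"dp": [0, 0, -0.75], "twist": 0, "hand": 2.5}, {"dp": [0, 0, -0.9], "twist": 0, "hand": 2.5}, {"dp": [0, 0, -1.05], "twist": 0, "hand": 2.5}, {"dp": [0, 0, -1.2], "twist": 0, "hand": 2.5}, {"dp": [0, 0, -1.2], "twist": 0, "hand": 2.5}]'

```text
t: 7.62
tcp_pos: [541.4, -178.3, 121.0]
eef_rot: [-3.117, -0.383, -0.001]
contact_force: [1.8, 4.5, 1.3]
finger_gap: 35.4
grip_force: 51.4
```

Request:
apply_moves --commands '[{"dp": [0, 0, -0.15], "twist": 0, "hand": 2.5}, {"dp": [0, 0, -0.3], "twist": 0, "hand": 2.5}, {"dp": [0, 0, -0.45], "twist": 0, "hand": 2.5}, {"dp": [0, 0, -0.6], "twist": 0, "hand": 2.5}, {"dp": [0, 0, -0.75], "twist": 0, "hand": 2.5}, {"dp": [0, 0, -0.9], "twist": 0, "hand": 2.5}, {"dp": [0, 0, -1.05], "twist": 0, "hand": 2.5}, {"dp": [0, 0, -1.2], "twist": 0, "hand": 2.5}, {"dp": [0, 0, -1.2], "twist": 0, "hand": 2.5}]'

```text
t: 8.75
tcp_pos: [541.5, -178.3, 109.0]
eef_rot: [-3.117, -0.383, -0.001]
contact_force: [3.3, 5.0, 2.3]
finger_gap: 35.4
grip_force: 51.5
```

Request:
apply_moves --commands '[{"dp": [0.02, 0.05, -0.1], "twist": 0, "hand": 2.5}, {"dp": [0.02, 0.05, -0.2], "twist": 0, "hand": 2.5}, {"dp": [0.02, 0.05, -0.3], "twist": 0, "hand": 2.5}, {"dp": [0.02, 0.05, -0.4], "twist": 0, "hand": 2.5}, {"dp": [0.02, 0.05, -0.4], "twist": 0, "hand": 2.5}]'

```text
t: 9.38
tcp_pos: [541.5, -178.2, 105.2]
eef_rot: [3.118, 0.384, 0.0]
contact_force: [2.6, 4.2, 2.4]
finger_gap: 35.6
grip_force: 51.5
```

Request:
apply_moves --commands '[{"dp": [0, 0, -0.05], "twist": 0, "hand": 2.5}, {"dp": [0, 0, -0.1], "twist": 0, "hand": 2.5}, {"dp": [0, 0, -0.1], "twist": 0, "hand": 2.5}]'

```text
t: 9.75
tcp_pos: [541.5, -178.2, 104.3]
eef_rot: [3.118, 0.384, 0.0]
contact_force: [2.2, 4.0, 2.7]
finger_gap: 35.5
grip_force: 51.5
```

Request:
apply_moves --commands '[{"dp": [0, 0, -0.05], "twist": 0, "hand": 2.5}, {"dp": [0, 0, -0.1], "twist": 0, "hand": 2.5}, {"dp": [0, 0, -0.1], "twist": 0, "hand": 2.5}]'

```text
t: 10.12
tcp_pos: [541.5, -178.2, 103.3]
eef_rot: [3.118, 0.384, 0.0]
contact_force: [3.0, 3.8, 2.5]
finger_gap: 35.4
grip_force: 51.5
```

Request:
apply_moves --commands '[{"dp": [0, 0, -0.05], "twist": 0, "hand": 2.5}, {"dp": [0, 0, -0.1], "twist": 0, "hand": 2.5}, {"dp": [0, 0, -0.1], "twist": 0, "hand": 2.5}]'

```text
t: 10.5
tcp_pos: [541.5, -178.2, 102.3]
eef_rot: [3.118, 0.384, 0.0]
contact_force: [2.6, 5.2, 3.6]
finger_gap: 35.5
grip_force: 51.5
```

Request:
apply_moves --commands '[{"dp": [0, 0, -0.05], "twist": 0, "hand": 2.5}, {"dp": [0, 0, -0.1], "twist": 0, "hand": 2.5}, {"dp": [0, 0, -0.1], "twist": 0, "hand": 2.5}]'

```text
t: 10.88
tcp_pos: [541.5, -178.2, 101.3]
eef_rot: [3.118, 0.384, 0.0]
contact_force: [2.6, 3.7, 4.1]
finger_gap: 35.4
grip_force: 51.5
```

Request:
apply_moves --commands '[{"dp": [0, 0, -0.05], "twist": 0, "hand": 2.5}, {"dp": [0, 0, -0.1], "twist": 0, "hand": 2.5}, {"dp": [0, 0, -0.1], "twist": 0, "hand": 2.5}]'

```text
t: 11.25
tcp_pos: [541.5, -178.2, 100.3]
eef_rot: [3.118, 0.384, 0.0]
contact_force: [2.7, 5.3, 2.7]
finger_gap: 35.9
grip_force: 51.5
```

Request:
apply_moves --commands '[{"dp": [0, 0, -0.05], "twist": 0, "hand": 2.5}, {"dp": [0, 0, -0.1], "twist": 0, "hand": 2.5}, {"dp": [0, 0, -0.1], "twist": 0, "hand": 2.5}]'

```text
t: 11.62
tcp_pos: [541.5, -178.2, 99.3]
eef_rot: [3.118, 0.384, 0.0]
contact_force: [3.4, 3.8, 2.8]
finger_gap: 35.2
grip_force: 51.5
```

Request:
apply_moves --commands '[{"dp": [0, 0, -0.05], "twist": 0, "hand": 2.5}, {"dp": [0, 0, -0.1], "twist": 0, "hand": 2.5}, {"dp": [0, 0, -0.1], "twist": 0, "hand": 2.5}]'

```text
t: 12.0
tcp_pos: [541.5, -178.2, 98.3]
eef_rot: [3.118, 0.384, 0.0]
contact_force: [2.0, 3.8, 2.6]
finger_gap: 35.4
grip_force: 51.5
```

Request:
apply_moves --commands '[{"dp": [0, 0, -0.05], "twist": 0, "hand": 2.5}, {"dp": [0, 0, -0.1], "twist": 0, "hand": 2.5}, {"dp": [0, 0, -0.1], "twist": 0, "hand": 2.5}]'

```text
t: 12.38
tcp_pos: [541.5, -178.2, 97.3]
eef_rot: [3.118, 0.384, 0.0]
contact_force: [2.9, 4.6, 2.4]
finger_gap: 35.5
grip_force: 51.5
```

Request:
apply_moves --commands '[{"dp": [0, 0, -0.05], "twist": 0, "hand": 2.5}, {"dp": [0, 0, -0.1], "twist": 0, "hand": 2.5}, {"dp": [0, 0, -0.1], "twist": 0, "hand": 2.5}]'

```text
t: 12.75
tcp_pos: [541.5, -178.2, 96.3]
eef_rot: [3.118, 0.384, 0.0]
contact_force: [2.6, 3.9, 2.8]
finger_gap: 35.7
grip_force: 51.5
```

Request:
apply_moves --commands '[{"dp": [0, 0, -0.05], "twist": 0, "hand": 2.5}, {"dp": [0, 0, -0.1], "twist": 0, "hand": 2.5}, {"dp": [0, 0, -0.1], "twist": 0, "hand": 2.5}]'

```text
t: 13.12
tcp_pos: [541.5, -178.2, 95.4]
eef_rot: [3.118, 0.384, 0.0]
contact_force: [3.1, 4.1, 3.0]
finger_gap: 35.8
grip_force: 51.5
```

Request:
apply_moves --commands '[{"dp": [0, 0, -0.05], "twist": 0, "hand": 2.5}, {"dp": [0, 0, -0.1], "twist": 0, "hand": 2.5}, {"dp": [0, 0, -0.1], "twist": 0, "hand": 2.5}]'

```text
t: 13.5
tcp_pos: [541.5, -178.2, 94.3]
eef_rot: [3.118, 0.384, 0.0]
contact_force: [3.2, 4.3, 3.0]
finger_gap: 35.5
grip_force: 51.5
```

Request:
apply_moves --commands '[{"dp": [0, 0, -0.05], "twist": 0, "hand": 2.5}, {"dp": [0, 0, -0.1], "twist": 0, "hand": 2.5}, {"dp": [0, 0, -0.1], "twist": 0, "hand": 2.5}]'

```text
t: 13.88
tcp_pos: [541.5, -178.2, 93.3]
eef_rot: [3.118, 0.384, 0.0]
contact_force: [2.7, 4.8, 3.4]
finger_gap: 35.7
grip_force: 51.5
```

Request:
apply_moves --commands '[{"dp": [0, 0, -0.05], "twist": 0, "hand": 2.5}, {"dp": [0, 0, -0.1], "twist": 0, "hand": 2.5}, {"dp": [0, 0, -0.1], "twist": 0, "hand": 2.5}]'

```text
t: 14.25
tcp_pos: [541.5, -178.2, 92.3]
eef_rot: [3.118, 0.384, 0.0]
contact_force: [2.1, 4.3, 4.1]
finger_gap: 35.8
grip_force: 51.5
```

Request:
apply_moves --commands '[{"dp": [0, 0, -0.05], "twist": 0, "hand": 2.5}, {"dp": [0, 0, -0.1], "twist": 0, "hand": 2.5}, {"dp": [0, 0, -0.1], "twist": 0, "hand": 2.5}]'

```text
t: 14.62
tcp_pos: [541.5, -178.2, 91.3]
eef_rot: [3.118, 0.384, 0.0]
contact_force: [3.0, 4.3, 3.3]
finger_gap: 35.4
grip_force: 51.5
```

Request:
apply_moves --commands '[{"dp": [0, 0, -0.05], "twist": 0, "hand": 2.5}, {"dp": [0, 0, -0.1], "twist": 0, "hand": 2.5}, {"dp": [0, 0, -0.1], "twist": 0, "hand": 2.5}]'

```text
t: 15.0
tcp_pos: [541.5, -178.2, 90.3]
eef_rot: [3.118, 0.384, 0.0]
contact_force: [2.2, 4.3, 2.4]
finger_gap: 35.4
grip_force: 51.5
```

Request:
apply_moves --commands '[{"dp": [0, 0, -0.05], "twist": 0, "hand": 2.5}, {"dp": [0, 0, -0.1], "twist": 0, "hand": 2.5}, {"dp": [0, 0, -0.1], "twist": 0, "hand": 2.5}]'

```text
t: 15.38
tcp_pos: [541.5, -178.2, 89.3]
eef_rot: [3.118, 0.384, 0.0]
contact_force: [3.3, 4.3, 3.4]
finger_gap: 35.5
grip_force: 51.5
```

Request:
apply_moves --commands '[{"dp": [0, 0, -0.05], "twist": 0, "hand": 2.5}, {"dp": [0, 0, -0.1], "twist": 0, "hand": 2.5}, {"dp": [0, 0, -0.1], "twist": 0, "hand": 2.5}]'

```text
t: 15.75
tcp_pos: [541.5, -178.2, 88.4]
eef_rot: [3.118, 0.385, 0.0]
contact_force: [3.5, 5.4, 3.8]
finger_gap: 35.3
grip_force: 51.5
```

Request:
apply_moves --commands '[{"dp": [0, 0, -0.05], "twist": 0, "hand": 2.5}, {"dp": [0, 0, -0.1], "twist": 0, "hand": 2.5}, {"dp": [0, 0, -0.1], "twist": 0, "hand": 2.5}]'

```text
t: 16.12
tcp_pos: [541.5, -178.2, 88.0]
eef_rot: [3.118, 0.385, 0.001]
contact_force: [1.6, 5.9, 7.4]
finger_gap: 35.6
grip_force: 52.0
```

The force jumped and the TCP stalled, so the cell has reached the stop with about 4 N on it. I'll press a little more.

Request:
apply_moves --commands '[{"dp": [0, 0, -0.05], "twist": 0, "hand": 2.5}, {"dp": [0, 0, -0.05], "twist": 0, "hand": 2.5}, {"dp": [0, 0, -0.05], "twist": 0, "hand": 2.5}]'

```text
t: 16.5
tcp_pos: [541.6, -178.2, 87.8]
eef_rot: [3.117, 0.385, 0.001]
contact_force: [0.9, 5.2, 8.6]
finger_gap: 35.6
grip_force: 52.2
```

Request:
apply_moves --commands '[{"dp": [0, 0, -0.05], "twist": 0, "hand": 2.5}, {"dp": [0, 0, -0.1], "twist": 0, "hand": 2.5}, {"dp": [0, 0, -0.1], "twist": 0, "hand": 2.5}]'

```text
t: 16.88
tcp_pos: [541.6, -178.2, 87.5]
eef_rot: [3.117, 0.385, 0.001]
contact_force: [-0.4, 6.3, 13.4]
finger_gap: 35.4
grip_force: 52.6
```

Home, with about 10 N on the stop. Releasing.

Request:
apply_moves --commands '[{"dp": [0, 0, 0], "twist": 0, "hand": 5}, {"dp": [0, 0, 0], "twist": 0, "hand": 7}, {"dp": [0, 0, 0], "twist": 0, "hand": 7.5}, {"dp": [0, 0, 0], "twist": 0, "hand": 7.5}, {"dp": [0, 0, 0], "twist": 0, "hand": 7.5}, {"dp": [0, 0, 2], "twist": 0, "hand": 7.5}, {"dp": [0, 0, 6], "twist": 0, "hand": 7.5}, {"dp": [0, 0, 10], "twist": 0, "hand": 7.5}, {"dp": [0, 0, 10], "twist": 0, "hand": 7.5}, {"dp": [0, 0, 10], "twist": 0, "hand": 7.5}, {"dp": [0, 0, 10], "twist": 0, "hand": 7.5}]'

```text
t: 18.25
tcp_pos: [540.4, -177.7, 184.4]
eef_rot: [-3.116, -0.384, 0.004]
contact_force: [-0.2, 0.7, -0.1]
finger_gap: 75.3
grip_force: 0.0
```

```bash
python3 - <<'E'
from h import *
s=ctrl.get_state();im=ctrl.get_image('wrist');t=ctrl.get_image('top');print(s['t'],s['tcp_pos'],s['contact_force'])
cv2.imwrite('pics/w4.png',im)
W=cam('wrist',s);K,R,o=W
for z in(127,):
  p=np.array([541.5,-178.2,z]);c=R.T@(p-o);print((K@c/c[2]).round(1))
cv2.imwrite('pics/w4b.png',cv2.resize(im[90:300,140:420],(800,600),interpolation=cv2.INTER_CUBIC))
E
```

```text
18.25 [ 540.41232655 -177.73913548  184.40578952] [-0.21481649  0.73545806 -0.10982549]
[275.7 224.    1. ]
```

View pics/w4b.png

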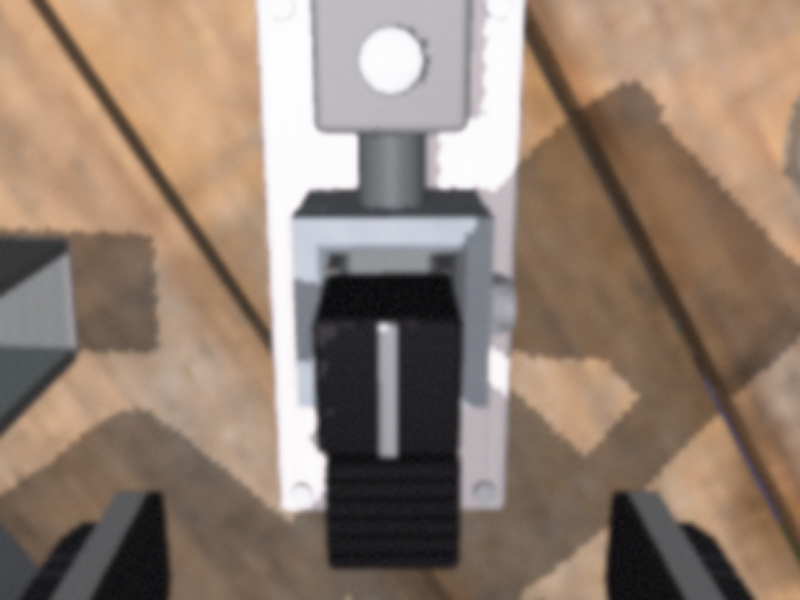

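The cell stands upright in the well, with its line along the light path; the cap centre is near (388,390) in the crop. I'll check that opening the fingers didn't drag it up by touching the cap with the closed fingertips. If it's home, the cap top should be at about z=126.7.

Request:
apply_moves --commands '[{"dp": [0.1, 0, 0], "twist": 0, "hand": 3}, {"dp": [0.1, 0, 0], "twist": 0, "hand": 0}, {"dp": [0.1, 0, 0], "twist": 0, "hand": 0}, {"dp": [0.1, 0, 0], "twist": 0, "hand": 0}, {"dp": [0.1, 0, 0], "twist": 0, "hand": 0}, {"dp": [0.1, 0, 0], "twist": 0, "hand": 0}, {"dp": [0.1, 0, -2.5], "twist": 0, "hand": 0}, {"dp": [0.1, 0, -4.5], "twist": 0, "hand": 0}, {"dp": [0.1, 0, -5.2], "twist": 0, "hand": 0}, {"dp": [0.1, 0, -5.5], "twist": 0, "hand": 0}, {"dp": [0.1, 0, -5.5], "twist": 0, "hand": 0}]' --squeeze 20

```text
t: 19.73
tcp_pos: [542.7, -178.4, 131.2]
eef_rot: [3.117, 0.384, 0.001]
contact_force: [0.3, -0.1, -1.0]
finger_gap: -0.2
grip_force: 0.0
```

Request:
apply_moves --commands '[{"dp": [0, 0, -0.1], "twist": 0, "hand": 0}, {"dp": [0, 0, -0.2], "twist": 0, "hand": 0}, {"dp": [0, 0, -0.3], "twist": 0, "hand": 0}, {"dp": [0, 0, -0.3], "twist": 0, "hand": 0}]'

```text
t: 20.23
tcp_pos: [542.4, -178.2, 127.8]
eef_rot: [-3.118, -0.384, 0.0]
contact_force: [-0.0, -0.2, -0.2]
finger_gap: -0.2
grip_force: 0.0
```

Request:
apply_moves --commands '[{"dp": [0, 0, -0.05], "twist": 0, "hand": 0}, {"dp": [0, 0, -0.1], "twist": 0, "hand": 0}, {"dp": [0, 0, -0.1], "twist": 0, "hand": 0}]'

```text
t: 20.6
tcp_pos: [542.5, -178.3, 127.1]
eef_rot: [3.118, 0.384, 0.0]
contact_force: [-0.7, 0.0, 3.5]
finger_gap: -0.5
grip_force: 1.3
```

Request:
apply_moves --commands '[{"dp": [0, 0, -0.04], "twist": 0, "hand": 0}, {"dp": [0, 0, -0.08], "twist": 0, "hand": 0}, {"dp": [0, 0, -0.08], "twist": 0, "hand": 0}]'

```text
t: 20.98
tcp_pos: [542.7, -178.3, 126.8]
eef_rot: [3.118, 0.384, 0.001]
contact_force: [-0.5, 0.7, 5.9]
finger_gap: 0.3
grip_force: 3.1
```

Request:
apply_moves --commands '[{"dp": [0, 0, -0.05], "twist": 0, "hand": 0}, {"dp": [0, 0, -0.1], "twist": 0, "hand": 0}, {"dp": [0, 0, -0.1], "twist": 0, "hand": 0}]'

```text
t: 21.35
tcp_pos: [542.9, -178.3, 126.5]
eef_rot: [3.117, 0.384, 0.002]
contact_force: [-1.0, 1.6, 10.4]
finger_gap: 0.1
grip_force: 5.0
```

Request:
apply_moves --commands '[{"dp": [0, 0, -0.05], "twist": 0, "hand": 0}, {"dp": [0, 0, -0.1], "twist": 0, "hand": 0}, {"dp": [0, 0, -0.1], "twist": 0, "hand": 0}]'

```text
t: 21.72
tcp_pos: [543.2, -178.5, 126.2]
eef_rot: [3.117, 0.384, 0.004]
contact_force: [-2.4, 1.7, 14.6]
finger_gap: 0.0
grip_force: 6.9
```

It's stiff against the stop at the expected height, so the cell is home. I'll retreat and sign off.

Request:
apply_moves --commands '[{"dp": [0, 0, 1], "twist": 0, "hand": 0}, {"dp": [0, 0, 4], "twist": 0, "hand": 0}, {"dp": [0, 0, 8], "twist": 0, "hand": 0}, {"dp": [0, 0, 10], "twist": 0, "hand": 0}, {"dp": [0, 0, 10], "twist": 0, "hand": 0}, {"dp": [0, 0, 10], "twist": 0, "hand": 0}]'

```text
t: 22.48
tcp_pos: [541.6, -177.8, 222.9]
eef_rot: [-3.117, -0.384, 0.003]
contact_force: [0.6, 0.7, 0.4]
finger_gap: 0.2
grip_force: 0.0
```

```bash
python3 -c "
from bench import ctrl
print(ctrl.get_state()['contact_force']);print(ctrl.sign_off())"
```

```text
[0.61355557 0.7499581  0.43842902]
the job is handed in; nothing more can be done
None
```

The smallest sight cell is upright in the well with its clear faces along the light path, home on the stop (highest push about 16 N) and released, and the job was handed in at about 22.5 s.

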